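# Change over the sample spools at the printer

### The job

Clear the unwinding stand: take the thumb caps off the spindles and leave them in the parts dish, and slide every spool up off its spindle and stand each one upright in the middle of a pad of its own on the feed shelf, turned so that its lug points straight at that pad's inlet guide. When all the caps and spools are in place, press the button on the feeder control box all the way down and let go. Leave the other things on the table where they are.

Things in the scene. Friction and masses are not known exactly. Their poses are not given: they have to be found in the camera images.
- stand: unwinding stand, fixed: round aluminium plate 216 mm across, 10 mm thick, lying on the table, with three upright steel spindles, 16 mm in diameter, standing 64 mm out of the plate (tops 74 mm above the table), 66 mm from the plate's centre and 114 mm apart; each may or may not carry a spool and a cap. Origin at the middle of its underside. It may be on the left or on the right of the table
- shelf: feed shelf, fixed: flat aluminium plate 145 x 320 mm, 3 mm thick, lying on the table on the other side from the stand; origin at the middle of its underside, +x of its frame points from the pads to their inlet guides
- pad0 (a point): centre of a round cork-coloured pad (68 mm across, flush with the shelf plate, 115 mm from the next pad), on the top face of the shelf, 3 mm above the table. +x of its frame points to the pad's inlet guide: a black block 14 mm deep, 18 mm wide and 50 mm high, with a brass mouthpiece, whose face is 53 mm from the pad's centre
- pad1 (a point): centre of a round cork-coloured pad (68 mm across, flush with the shelf plate, 115 mm from the next pad), on the top face of the shelf, 3 mm above the table. +x of its frame points to the pad's inlet guide: a black block 14 mm deep, 18 mm wide and 50 mm high, with a brass mouthpiece, whose face is 53 mm from the pad's centre
- pad2 (a point): centre of a round cork-coloured pad (68 mm across, flush with the shelf plate, 115 mm from the next pad), on the top face of the shelf, 3 mm above the table. +x of its frame points to the pad's inlet guide: a black block 14 mm deep, 18 mm wide and 50 mm high, with a brass mouthpiece, whose face is 53 mm from the pad's centre
- spool0_mid (a point): centre, half-way up, of a small wound spool: black flanges 60 mm across with grey winding, 40 mm tall, bore 21 mm right through, 120 g or so; at the start it stands on the stand's plate around a spindle, turned any way. +z up the bore, +x towards its lug. Can be gripped across the flanges anywhere clear of the lug. One spool may be absent
- spool0_lug (a point): middle of that spool's lug: a black block 10 mm wide and 10 mm high (its top 1 mm below the spool's top) that juts out 11.5 mm from the rim; this point is 36 mm from the spool's axis and 14 mm above its centre
- cap0_mid (a point): centre, half-way up, of a knurled brass thumb cap, 32 mm tall: head 36 mm across and 12 mm high on a sleeve 28 mm across and 20 mm high; it hangs loosely over the top of a spindle by its 20 mm deep blind bore, its underside 54 mm and its top 86 mm above the table, with or without a spool under it. One cap may be absent
- spool1_mid (a point): centre, half-way up, of a small wound spool: black flanges 60 mm across with grey winding, 40 mm tall, bore 21 mm right through, 120 g or so; at the start it stands on the stand's plate around a spindle, turned any way. +z up the bore, +x towards its lug. Can be gripped across the flanges anywhere clear of the lug. One spool may be absent
- spool1_lug (a point): middle of that spool's lug: a black block 10 mm wide and 10 mm high (its top 1 mm below the spool's top) that juts out 11.5 mm from the rim; this point is 36 mm from the spool's axis and 14 mm above its centre
- cap1_mid (a point): centre, half-way up, of a knurled brass thumb cap, 32 mm tall: head 36 mm across and 12 mm high on a sleeve 28 mm across and 20 mm high; it hangs loosely over the top of a spindle by its 20 mm deep blind bore, its underside 54 mm and its top 86 mm above the table, with or without a spool under it. One cap may be absent
- spool2_mid (a point): centre, half-way up, of a small wound spool: black flanges 60 mm across with grey winding, 40 mm tall, bore 21 mm right through, 120 g or so; at the start it stands on the stand's plate around a spindle, turned any way. +z up the bore, +x towards its lug. Can be gripped across the flanges anywhere clear of the lug. One spool may be absent
- spool2_lug (a point): middle of that spool's lug: a black block 10 mm wide and 10 mm high (its top 1 mm below the spool's top) that juts out 11.5 mm from the rim; this point is 36 mm from the spool's axis and 14 mm above its centre
- cap2_mid (a point): centre, half-way up, of a knurled brass thumb cap, 32 mm tall: head 36 mm across and 12 mm high on a sleeve 28 mm across and 20 mm high; it hangs loosely over the top of a spindle by its 20 mm deep blind bore, its underside 54 mm and its top 86 mm above the table, with or without a spool under it. One cap may be absent
- dish: shallow steel parts dish, fixed, 155 mm (its x) by 85 mm (its y), rim 10 mm high, floor 3 mm thick; origin at the centre of its underside
- panel: feeder control box, fixed, 70 x 70 mm, 28 mm high, with a push button in the middle of its top; origin at the centre of its underside
- go (a joint): travel of the push button in m: 0 out, 0.006 fully pressed (downwards); springs back; takes 5 N
- go_top (a point): centre of the push button's top face, 28 mm across, about 50 mm above the table
- scraper: plastic-handled scraper, 160 mm long, lying flat; not part of the job. Origin near the middle of its underside (tools: along the handle)
- calipers: steel calipers, 150 mm long, lying flat; not part of the job. Origin near the middle of its underside (tools: along the handle)
- cleaner: closed bottle, 60 mm across, 150 mm tall, standing; not part of the job. Origin near the middle of its underside (tools: along the handle)
- nozzle_box: small cardboard box 70 x 50 x 28 mm; not part of the job. Origin near the middle of its underside (tools: along the handle)
- bracket: small grey printed bracket, 50 x 35 mm, 40 mm tall; not part of the job. Origin near the middle of its underside (tools: along the handle)
- brush: small brush, 150 mm long, lying flat; not part of the job. Origin near the middle of its underside (tools: along the handle)

How it is judged (in metres and radians):
On the way, in this order (a step that is already met when the one before it is completed fails the run):
1. all the caps lie in the dish and all the spools stand on pads with their lugs facing the inlet guides (((horizontal distance between spool0_mid and pad0 below 0.01 m and x of spool0_lug in the frame of pad0 above 0.024 m and y of spool0_lug in the frame of pad0 between -0.01 and 0.01 m) or (horizontal distance between spool0_mid and pad1 below 0.01 m and x of spool0_lug in the frame of pad1 above 0.024 m and y of spool0_lug in the frame of pad1 between -0.01 and 0.01 m) or (horizontal distance between spool0_mid and pad2 below 0.01 m and x of spool0_lug in the frame of pad2 above 0.024 m and y of spool0_lug in the frame of pad2 between -0.01 and 0.01 m)) and angle between each of spool0_mid, spool1_mid, spool2_mid's own z axis and vertical below 0.1 rad and height (world z) of each of spool0_mid, spool1_mid, spool2_mid below 0.03 m and ((horizontal distance between spool1_mid and pad0 below 0.01 m and x of spool1_lug in the frame of pad0 above 0.024 m and y of spool1_lug in the frame of pad0 between -0.01 and 0.01 m) or (horizontal distance between spool1_mid and pad1 below 0.01 m and x of spool1_lug in the frame of pad1 above 0.024 m and y of spool1_lug in the frame of pad1 between -0.01 and 0.01 m) or (horizontal distance between spool1_mid and pad2 below 0.01 m and x of spool1_lug in the frame of pad2 above 0.024 m and y of spool1_lug in the frame of pad2 between -0.01 and 0.01 m)) and ((horizontal distance between spool2_mid and pad0 below 0.01 m and x of spool2_lug in the frame of pad0 above 0.024 m and y of spool2_lug in the frame of pad0 between -0.01 and 0.01 m) or (horizontal distance between spool2_mid and pad1 below 0.01 m and x of spool2_lug in the frame of pad1 above 0.024 m and y of spool2_lug in the frame of pad1 between -0.01 and 0.01 m) or (horizontal distance between spool2_mid and pad2 below 0.01 m and x of spool2_lug in the frame of pad2 above 0.024 m and y of spool2_lug in the frame of pad2 between -0.01 and 0.01 m)) and x of cap0_mid in the frame of dish between -0.074 and 0.074 m and y of cap0_mid in the frame of dish between -0.04 and 0.04 m and z of each of cap0_mid, cap1_mid, cap2_mid in the frame of dish below 0.03 m and x of cap1_mid in the frame of dish between -0.074 and 0.074 m and y of cap1_mid in the frame of dish between -0.04 and 0.04 m and x of cap2_mid in the frame of dish between -0.074 and 0.074 m and y of cap2_mid in the frame of dish between -0.04 and 0.04 m), for 0.2 s.
2. the button is pressed all the way down (value of joint go above 0.0045 m), for 0.05 s.
At the end, for the whole second after the job is handed in: Every spool is upright (0.1 rad), at rest on a pad, axis within 10 mm of the pad's centre and lug middle within 10 mm of the line from there to the inlet guide, on the guide's side; every cap is in the dish; the button was pressed at least 4.5 of its 6 mm after all were in place and is out again (all of step 1 and value of joint go below 0.002 m and linear speed of each of spool0, spool1, spool2 below 0.02 m/s); the robot touches nothing.
It fails at once if one of the other things (scraper, calipers, cleaner bottle, nozzle box, bracket, brush) is shifted by more than 30 mm (distance of any of scraper, calipers, cleaner, nozzle_box, bracket, brush from where it was at the start of the episode above 0.03 m).
Of spool0, spool1, spool2 only 2 to 3 are there at a start; the rules pass over those that are not, and their reading is None.
Of cap0, cap1, cap2 only 2 to 3 are there at a start; the rules pass over those that are not, and their reading is None.
At some moment in a run one of spool0, spool1, spool2 may be knocked a few centimetres aside while the robot is not near it.
It also fails if it takes over 210 s, if anything falls off the work surface, if the arm or the gripper's body presses on something with over 40 N, if the wrist force passes 120 N, or if a joint passes its speed limit or range.

### The arm

A 6-joint arm with a two-finger parallel gripper is mounted at the origin on the work surface. World frame = base frame: x ahead of the robot, y to its left, z up, the work surface at z = 0. Lengths are in mm, angles in rad, forces in N, time in s.
With the tool pointing down it reaches from about 275 to 750 mm from the base axis. Payload 10.2 kg.
Tool frame: the origin (TCP) lies at the very end of the fingers, on their centre line; the grasp point (between the pads) lies 19 mm behind it (ctrl.hold_point_z is the distance from the TCP to the grasp point, in mm); z points along the fingers, y is the direction in which the jaws open and shut (so a half turn about z gives the same grasp; the last joint's range is limited). The gripper opens to 85 mm and grips with 20 to 120 N. Pads are 22 mm wide; open, the fingers measure 114 mm over their backs; the gripper's body (76 mm by 85 mm) begins 54 mm behind the grasp point. The pads swing forward as they close: fully open they stand 13 mm farther back than shut.
Start: joints at [1.091, 0.313, 1.498, -0, 1.331, -0.223], TCP at [133.356, 507.787, 203.194] pointing down, gripper open.
Joint ranges: [-2.94, 2.94], [-0.97, 2.17], [0.19, 2.56], [-1.23, 4.37], [0.02, 3.11], [-2.88, 2.88]. Speed limits (rad/s): [2.39, 2.39, 3.01, 3.14, 3.14, 3.14].

### API

Orientations are given as a unit quaternion [w, x, y, z].
In Python, from rig import readout, cams, workorder, spotter, ctrl gives the robot as it stands.
- The arm moves only by the tool step_arm, never from a script. Its argument "plan" is text: rows parted by semicolons, each of 5 numbers parted by spaces: the shift along the tool's x, y, z in cm, then the turn about the tool's z in degrees, then the opening in per cent of the stroke, from 0 (shut) to 100 (fully open). In form: x y z twist gripper; .... A call has 1 to 10 rows; each row is the pose to reach, as a shift and turn from the pose commanded when the call began, along the tool's axes at that moment; what a row does not reach only later rows make up. A row lasts 1/10 s, in which the tool goes at most 50 mm and 8.59 degrees, less where a joint would pass 70% of its speed; a pose out of reach is approached as far as the arm can. A call with a gripper value outside its range is refused whole. The fingers move at their own pace and stop on an object; "grip_force" is the grip in N (left out, the last holds). Time passes only in rows, so rows that repeat a pose let the fingers close. It gives the time, the measured TCP pose, the force and the opening at its end, in the units of the state.
- readout.sense(): the state, without advancing time (a new reading comes with each control period).
- cams.capture(name): name is "scene" or "top" or "wrist"; returns (picture, depth): 420x560x3 uint8, red, green, blue; 420x560 float32, mm along the optical axis (not along the pixel's ray), 0 where there is no reading.
- cams.camera_info(name): a dict with "vfov" (degrees; the focal length in pixels is half the picture's height over the tangent of half this angle, whatever the lens; pixels are square), "cx", "cy" (the principal point, pixels), "rvec" (rotation vector, rad) and "tvec" (3), from world to camera coordinates, as OpenCV has them. Camera axes: x right, y down, z forward; pixel columns grow to the right and rows downward; lengths in mm; the calibration is good to about 2 mm. The wrist camera is an equidistant fisheye: a pixel r from the principal point sees the ray r / f radians off the axis. A picture is of the moment at which its call begins: read the wrist's pose just before it. camera_info takes no time and is no camera call; for the wrist camera it gives the pose at the moment of the call.
- workorder.finish_job(): hands the job in, once; it reports no verdict.
Trained networks look in the newest picture that a camera, given by its name, has taken for a name from the list of things; names that differ only in an ending like _2 or _b are one class to them, and where a whole thing is asked for, a point or a joint stands for the part that bears it (a point fixed in the world has none). Each returns a list of dicts, best first, with "conf" (0 to 1); they miss things now and then, are a little off and sometimes report something else, mostly with a low value. They report only what shows in the picture. A call takes as long as a camera call.
- spotter.regions_of(camera, target): "pixels" (420x560 bool, what is visible of it) and "extent" ([centre column, centre row, width, height] in pixels, round what is visible of it).
The state is a dict: "time_s": time; "joints": joint angles; "dq": joint speeds; "tau": joint torques, N m; "eef_pos": TCP position; "ee_rot": TCP orientation; "force": force on the tool from outside, world axes, zero at the start; "wrist_torque": the same for the moment, N m; "grip_width": opening from 0.0 (shut) to 1.0 (fully open).
Only numpy, scipy, OpenCV 4.12 (cv2) and the standard library are available. Lean on these libraries where they do the work, as an engineer would, in place of code of your own. Each camera call takes 0.05 s, during which the arm holds its last target. There are 200 camera calls.

## Working session

There is one attempt and no reset: what is moved stays moved. The work goes in short steps, Python scripts to look and compute and a tool call to move; the robot and the scene stay as the last step left them, time stands still between calls to the robot, and variables do not carry over. Pictures are saved under pics/ and viewed, about 12 in all and at most 16, crops included, and the job is handed in when it is done.

Besides the shell and the picture viewer there is one more tool, called as name(argument=value, ...) on one line, values as JSON. step_arm: Moves the arm, as the interface text tells. Its arguments: {"type":"object","properties":{"plan":{"type":"string"},"grip_force":{"type":"number"}},"required":["plan"]}

```bash
ls; mkdir -p pics; cat > h.py <<'E'
import numpy as np, cv2
from rig import readout, cams, workorder, spotter, ctrl
def cap(name):
    info=cams.camera_info(name); im,d=cams.capture(name); return im,d,info
def pts(d,info,mask=None):
    """world points for pixels of mask (pinhole or fisheye)"""
    h,w=d.shape; f=h/2/np.tan(np.radians(info['vfov'])/2)
    v,u=np.nonzero((d>0) if mask is None else (mask&(d>0)))
    x=(u-info['cx'])/f; y=(v-info['cy'])/f
    if info.get('wrist'):
        r=np.hypot(x,y)+1e-9; t=np.tan(r)/r; x=x*t; y=y*t
    z=d[v,u]; P=np.c_[x*z,y*z,z]
    R=cv2.Rodrigues(np.array(info['rvec'],float))[0]
    return (P-np.array(info['tvec']).ravel())@R, u, v
def save(n,im): cv2.imwrite('pics/'+n,im[:,:,::-1])
E
python3 - <<'E'
from h import *
print(readout.sense()); 
ims=[]
for n in ['scene','top']:
    im,d,i=cap(n); print(n,i); save(n+'0.png',im)
    np.savez(''+n+'.npz',im=im,d=d)
E
```

```text
pics
{'time_s': 0.0, 'joints': array([ 1.09057850e+00,  3.13487117e-01,  1.49847772e+00, -1.32659662e-05,
        1.33103064e+00, -2.23381862e-01]), 'dq': array([-0.00040742,  0.00094173, -0.00133284, -0.00162195,  0.00058766,
        0.00116483]), 'tau': array([ 5.47138607e-04, -4.12264681e+01, -2.59743834e+01, -1.08923732e-04,
        4.18353666e-03,  4.20682591e-05]), 'eef_pos': array([133.21677761, 507.48824636, 202.60082941]), 'ee_rot': array([-2.35650487e-04,  1.28063714e-01,  9.91765695e-01, -6.60673010e-04]), 'force': array([-1.06233084, -0.30305154, -0.10141069]), 'wrist_torque': array([ 0.02451774,  0.04699106, -0.0533893 ]), 'grip_width': 0.9986932855306205}
scene {'vfov': 52.82202589767971, 'cx': 288.43867568823225, 'cy': 211.79654824345195, 'rvec': array([ 1.62036883,  1.92288261, -0.78053565]), 'tvec': array([  64.26294575, -338.69278055, 1452.3481851 ])}
top {'vfov': 48.76559966739174, 'cx': 282.8772926727256, 'cy': 206.9128036902345, 'rvec': array([ 2.13829961, -2.15162628,  0.18280003]), 'tvec': array([  16.0166265 ,  570.74430315, 1227.67370608])}
```

View pics/top0.png

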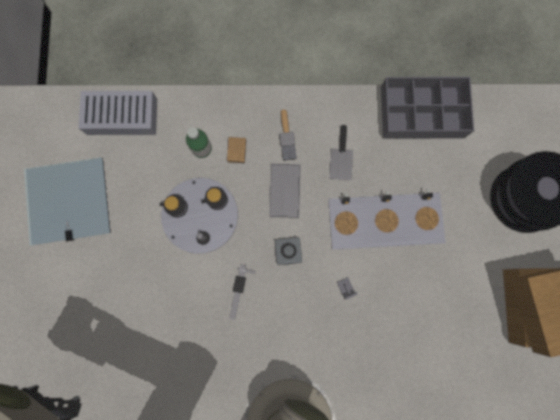

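View pics/scene0.png

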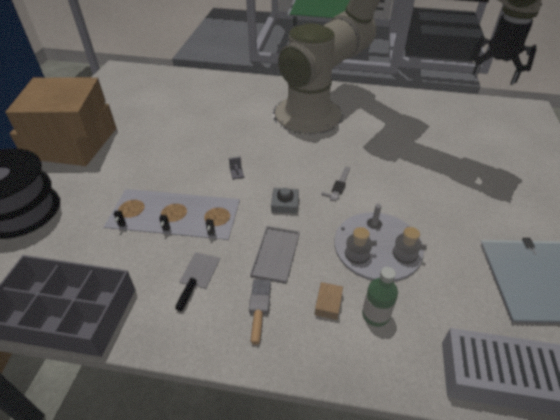

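The top view shows two spools, each with a cap, at about (174,204) and (216,197). There is a bare spindle at (202,238), the dish at (285,190), the button at (288,250), the pads at (346,222), (386,220) and (427,218), and the guides above them at row ~198.

```bash
python3 - <<'E'
from h import *
im,d,i=cap('top')
for t in ['stand','shelf','dish','panel','go_top','cap0_mid','spool0_mid','spool0_lug','pad0','cleaner','nozzle_box','calipers','scraper','brush','bracket']:
    for r in spotter.regions_of('top',t)[:4]:
        if r['conf']<.3: continue
        P,u,v=pts(d,i,np.array(r['pixels'])); 
        if len(P)<4: continue
        lo,hi=np.percentile(P,[3,97],axis=0)
        top=P[P[:,2]>hi[2]-6]
        print(t,round(r['conf'],2),np.round(r['extent']),'mid',np.round((lo+hi)/2),'lo',np.round(lo),'hi',np.round(hi),'topmean',np.round(top.mean(0)))
# pads by colour
hsv=cv2.cvtColor(im,cv2.COLOR_RGB2HSV)
m=((hsv[...,1]>90)&(hsv[...,0]>5)&(hsv[...,0]<25)).astype(np.uint8); m[:,:325]=0;m[:,450:]=0;m[:200]=0;m[245:]=0
n,l,s,c=cv2.connectedComponentsWithStats(m)
for k in range(1,n):
    if s[k,4]>80: P,_,_=pts(d,i,l==k); print('pad',s[k],P.mean(0).round(1), ((P.min(0)+P.max(0))/2).round(1))
z=im[160:260,130:310]; save('crop1.png',cv2.resize(z,None,fx=4,fy=4,interpolation=cv2.INTER_CUBIC))
E
```

```text
stand 0.84 [200. 216.  81.  78.] mid [557. 246.  11.] lo [462. 153.   5.] hi [652. 340.  16.] topmean [546. 245.  14.]
stand 0.32 [285. 132.  16.  56.] mid [785.  -1.  18.] lo [718. -21.  11.] hi [853.  19.  24.] topmean [776.  -0.  21.]
shelf 0.82 [386. 221. 120.  60.] mid [ 538. -279.    9.] lo [ 470. -430.   -1.] hi [ 606. -129.   19.] topmean [ 597. -281.   42.]
shelf 0.56 [346. 289.  19.  17.] mid [ 351. -158.   21.] lo [ 328. -175.    3.] hi [ 373. -141.   39.] topmean [ 330. -163.   39.]
dish 0.88 [280. 190.  31.  59.] mid [627.   8.   5.] lo [554. -32.  -1.] hi [701.  48.  12.] topmean [625.   7.   9.]
dish 0.3 [390. 222. 114.  52.] mid [ 538. -280.   10.] lo [ 470. -430.   -1.] hi [ 607. -130.   21.] topmean [ 597. -278.   44.]
panel 0.72 [288. 250.  29.  31.] mid [454.  -1.  38.] lo [421. -32.  24.] hi [486.  29.  52.] topmean [453.  -0.  51.]
go_top 0.53 [288. 249.   6.   4.] mid [454.  -0.  50.] lo [442. -11.  46.] hi [466.  10.  55.] topmean [453.   0.  51.]
pad0 0.65 [388. 221. 118.  55.] mid [ 537. -279.    9.] lo [ 470. -429.   -1.] hi [ 605. -129.   20.] topmean [ 59
[... 1128 characters left out ...]
9 [287. 133.  14.  55.] mid [785.  -1.  17.] lo [718. -21.  10.] hi [853.  19.  24.] topmean [776.   0.  21.]
bracket 0.72 [346. 288.  21.  21.] mid [ 351. -160.   21.] lo [ 326. -180.    1.] hi [ 376. -139.   41.] topmean [ 331. -168.   40.]
bracket 0.66 [236. 150.  22.  26.] mid [743. 144.  19.] lo [708. 121.   6.] hi [777. 167.  33.] topmean [743. 143.  29.]
bracket 0.62 [199. 213.  78.  79.] mid [557. 248.  11.] lo [462. 155.   5.] hi [652. 340.  16.] topmean [545. 244.  14.]
pad [417 208  21  21 352] [ 543.2 -395.9    4. ] [ 543.4 -396.     2.7]
pad [376 210  22  21 349] [ 537.4 -280.8    4. ] [ 538.3 -281.2    5.1]
pad [336 213  21  21 344] [ 531.3 -166.     3.6] [ 531.1 -166.1    4. ]
```

View pics/crop1.png

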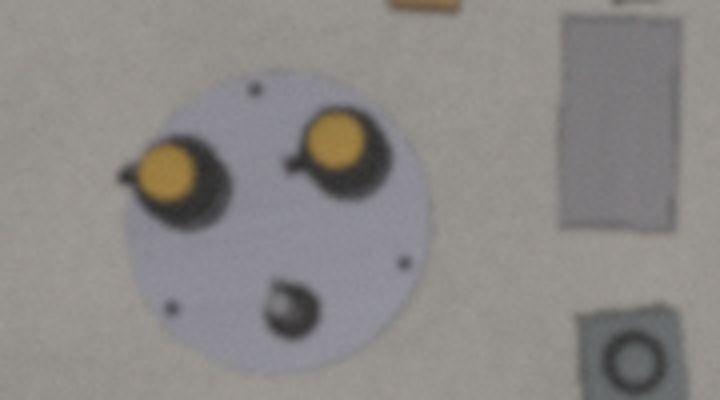

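```bash
cat >> h.py <<'E'
from scipy.spatial.transform import Rotation as Ro
def rot(s): q=s['ee_rot']; return Ro.from_quat([q[1],q[2],q[3],q[0]]).as_matrix()
def rel(p,yaw=None,s=None):
    """cm shift in tool axes to world p; twist (deg) so tool y (jaw axis) has world yaw (deg), nearest mod 180"""
    s=s or readout.sense(); R=rot(s)
    dt=R.T@(np.array(p)-s['eef_pos'])/10
    jy=np.degrees(np.arctan2(R[1,1],R[0,1]))
    tw=0 if yaw is None else -(((yaw-jy+90)%180)-90)
    print('to',np.round(p,1),'plan xyz',dt.round(2),'twist',round(tw,1),'jaw now',round(jy,1),'pos',s['eef_pos'].round(1),'j6',round(s['joints'][5],2))
E
python3 -c "
from h import *
rel([560,255,280]); i=cams.camera_info('wrist'); print(i)
R=cv2.Rodrigues(i['rvec'])[0]; print('cam pos',-R.T@i['tvec'],'axis',R[2])"
```

```text
to [560 255 280] plan xyz [-47.69 -13.61  -7.68] twist 0 jaw now 75.3 pos [133.3 507.8 203.2] j6 -0.22
{'vfov': 65.70646984690485, 'cx': 281.24955051108697, 'cy': 208.37879167309436, 'rvec': array([-2.27254353, -1.7532342 , -0.2892083 ]), 'tvec': array([-525.83166079,  -42.56190947,  380.96941602])}
cam pos [ 54.36008768 528.96780158 375.08158223] axis [ 0.30973532 -0.08023667 -0.94743132]
```

step_arm(plan="-47.7 -13.6 -7.7 0 100;-47.7 -13.6 -7.7 0 100;-47.7 -13.6 -7.7 0 100;-47.7 -13.6 -7.7 0 100;-47.7 -13.6 -7.7 0 100;-47.7 -13.6 -7.7 0 100;-47.7 -13.6 -7.7 0 100;-47.7 -13.6 -7.7 0 100;-47.7 -13.6 -7.7 0 100;-47.7 -13.6 -7.7 0 100")

```text
time_s: 1.9
eef_pos: [560.0, 254.7, 280.3]
ee_rot: [0.0, 0.128, 0.992, 0.0]
force: [-0.4, 0.3, 0.2]
grip_width: 1.001
```

step_arm(plan="0 0 0 0 100;0 0 0 0 100;0 0 0 0 100;0 0 0 0 100")

```text
time_s: 2.3
eef_pos: [557.6, 257.0, 280.2]
ee_rot: [0.0, 0.127, 0.992, 0.0]
force: [-0.1, 0.2, 0.2]
grip_width: 0.998
```

```bash
cat > look.py <<'E'
from h import *
import sys
def look(tag, targets):
    i=cams.camera_info('wrist'); i['wrist']=1
    im,d=cams.capture('wrist'); save(tag+'.png',im); np.savez(tag+'.npz',im=im,d=d)
    print('pos',readout.sense()['eef_pos'].round(1))
    out={}
    for t in targets:
        for r in spotter.regions_of('wrist',t)[:3]:
            if r['conf']<.3: continue
            m=np.array(r['pixels']); P,u,v=pts(d,i,m)
            if len(P)<5: continue
            lo,hi=np.percentile(P,[2,98],axis=0)
            tp=P[P[:,2]>hi[2]-5]; tl,th=np.percentile(tp,[1,99],axis=0)
            print(t,round(r['conf'],2),np.round(r['extent']),len(P),'lo',lo.round(),'hi',hi.round(),'top mid',((tl+th)/2).round(1),'size',(th-tl).round(1))
            out.setdefault(t,[]).append((P,m))
    return im,d,i,out
E
python3 - <<'E'
from look import *
look('w1',['cap0_mid','spool0_mid','spool0_lug','stand'])
E
```

```text
pos [557.7 256.9 280.2]
cap0_mid 0.45 [ 42. 223.  79. 104.] 5583 lo [ 467. -362.    2.] hi [ 607. -121.   45.] top mid [ 596.6 -216.5   46. ] size [ 25.3 131.8  12.1]
cap0_mid 0.42 [332. 181.  29.  35.] 807 lo [563. 295.  51.] hi [602. 329.  89.] top mid [579.8 311.5  86.4] size [34.1 33.6  4.7]
spool0_mid 0.49 [ 88. 147.  19.  13.] 229 lo [444.  -9.  45.] hi [466.  14.  53.] top mid [454.8   1.7  50.5] size [23.2 23.5  5. ]
spool0_mid 0.44 [ 41. 223.  81. 103.] 5540 lo [ 466. -362.    2.] hi [ 606. -122.   46.] top mid [ 595.4 -217.2   46.5] size [ 23.1 133.3  11.3]
stand 0.79 [276. 162. 153. 151.] 14221 lo [460. 153.   9.] hi [655. 346.  14.] top mid [558.  249.7  38. ] size [202.2 201.5  57.5]
```

View pics/w1.png

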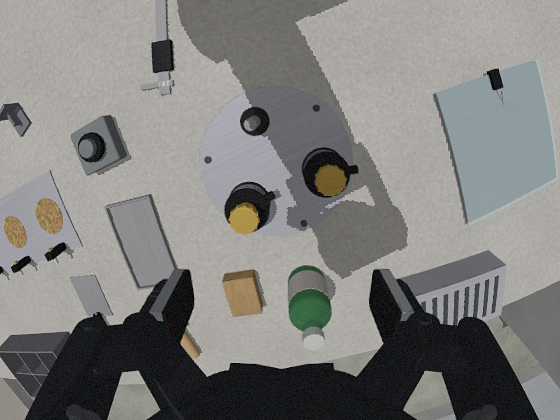

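The wrist view shows cap A at about (330,180) with its lug at (353,170), cap B at (244,217) with its lug at (272,196), and the bare spindle at (254,121). I'll fit the geometry from depth.

```bash
cat >> look.py <<'E'
def circ(P,r):
    from scipy.optimize import least_squares
    # smallest enclosing-type: fit robust disc centre with mec
    c,rr=cv2.minEnclosingCircle(P[:,:2].astype(np.float32)); return np.array(c),rr
def clean(d):
    g=cv2.morphologyEx(d,cv2.MORPH_GRADIENT,np.ones((3,3))); return g<6
E
python3 - <<'E'
from look import *
i=cams.camera_info('wrist'); i['wrist']=1
z=np.load('w1.npz'); d=z['d']
m=clean(d); P,u,v=pts(d,i,m)
for n,c in (('A',(577,310)),('B',(600,200))):
    D=np.hypot(P[:,0]-c[0],P[:,1]-c[1])
    t=P[(D<30)&(P[:,2]>80)&(P[:,2]<92)]; print(n,'cap',len(t),circ(t,18),t.mean(0).round(1))
    s=P[(D<60)&(P[:,2]>44)&(P[:,2]<54)]; print('  ring',len(s),s.min(0).round(),s.max(0).round(),circ(s,30))
    np.save('ring'+n,s)
t=P[(np.hypot(P[:,0]-557,P[:,1]-250)<125)&(abs(P[:,2]-10)<4)]
print('plate',circ(t,108))
t=P[(np.hypot(P[:,0]-490,P[:,1]-230)<60)&(P[:,2]>60)&(P[:,2]<85)]; print('spindle',t.mean(0),len(t))
E
```

```text
A cap 569 (array([580.06072998, 310.97555542]), 17.55805015563965) [579.4 310.5  87. ]
  ring 677 [552. 283.  49.] [605. 350.  53.] (array([580.22296143, 316.77145386]), 33.688621520996094)
B cap 563 (array([601.18377686, 198.7984314 ]), 17.666921615600586) [600.9 199.1  87. ]
  ring 696 [573. 170.  48.] [629. 238.  53.] (array([596.89093018, 203.9515686 ]), 33.9416618347168)
plate (array([558.73797607, 248.98228455]), 106.12621307373047)
spindle [494.31799667 236.95671538  74.96684571] 90
```

```bash
python3 - <<'E'
from look import *
for n,c in (('A',(580,311)),('B',(601,199))):
    s=np.load(f'ring{n}.npy'); r=np.hypot(s[:,0]-c[0],s[:,1]-c[1])
    # ring centre refine with points 26..32 of radius: use lug excl.
    L=s[r>33.5]; l=L.mean(0); ring=s[r<33]; cc,rr=circ(ring,30)
    for c2 in (cc,c): print(n,len(L),cc.round(1),round(rr,1),'lug',l.round(1),'ang',np.degrees(np.arctan2(l[1]-c2[1],l[0]-c2[0])).round(1))
rel([580,311,120]); rel([580,311,64])
E
```

```text
A 28 [580.3 313.5] 30.5 lug [583.2 347.2  50.3] ang 85.0
A 28 [580.3 313.5] 30.5 lug [583.2 347.2  50.3] ang 84.9
B 27 [598.9 200.8] 30.6 lug [590.7 234.2  49.9] ang 103.7
B 27 [598.9 200.8] 30.6 lug [590.7 234.2  49.9] ang 106.3
to [580 311 120] plan xyz [-0.73  5.83 16.01] twist 0 jaw now 75.3 pos [558.2 256.4 280.1] j6 -1.07
to [580 311  64] plan xyz [-0.73  5.83 21.61] twist 0 jaw now 75.3 pos [558.2 256.4 280.1] j6 -1.07
```

step_arm(plan="-0.7 5.8 10 0 80;-0.7 5.8 16 0 80;-0.7 5.8 16 0 80;-0.7 5.8 16 0 80;-0.7 5.8 16 0 80;-0.7 5.8 16 0 80;-0.7 5.8 16 0 80;-0.7 5.8 16 0 80")

```text
time_s: 3.35
eef_pos: [580.7, 310.3, 121.9]
ee_rot: [0.001, 0.128, 0.992, 0.001]
force: [0.3, -0.4, -0.2]
grip_width: 0.799
```

```bash
python3 -c "
from h import *
rel([580,311,64])
i=cams.camera_info('wrist'); i['wrist']=1; cams.capture('top'); rel([580,311,64]);cams.capture('top'); rel([580,311,64])"
```

```text
to [580 311  64] plan xyz [0.1  0.04 5.79] twist 0 jaw now 75.3 pos [580.7 310.3 121.9] j6 -1.0
to [580 311  64] plan xyz [0.08 0.04 5.75] twist 0 jaw now 75.3 pos [580.5 310.3 121.5] j6 -1.0
to [580 311  64] plan xyz [0.06 0.05 5.71] twist 0 jaw now 75.3 pos [580.4 310.3 121.1] j6 -1.0
```

step_arm(plan="0 0 5 0 80;0 0 5.7 0 80;0 0 5.7 0 80;0 0 5.7 0 20;0 0 5.7 0 20;0 0 5.7 0 20;0 0 5.7 0 20;0 0 5.7 0 20;0 0 5.7 0 20", grip_force=40)

```text
time_s: 4.35
eef_pos: [580.0, 310.4, 63.0]
ee_rot: [0.0, 0.128, 0.992, 0.0]
force: [-0.1, 0.4, 0.1]
grip_width: 0.202
```

step_arm(plan="0 0 -2 0 20;0 0 -4 0 20;0 0 -9 0 20;0 0 -9 0 20;0 0 -9 0 20")

```text
time_s: 4.85
eef_pos: [580.4, 310.6, 154.0]
ee_rot: [0.001, 0.128, 0.992, 0.0]
force: [-1.3, -0.4, -1.5]
grip_width: 0.202
```

```bash
python3 -c "
from h import *
print(readout.sense()['grip_width']); rel([660,8,160],87);rel([660,8,16],87)
z=np.load('top.npz');i=cams.camera_info('top');P,u,v=pts(z['d'],i);
h=cv2.minAreaRect(P[(abs(P[:,0]-627)<100)&(abs(P[:,1]-8)<60)&(P[:,2]>7)&(P[:,2]<13)&(P[:,0]>525)][:,:2].astype(np.float32));print(h)"
```

```text
0.20164001712829735
to [660   8 160] plan xyz [-15.38 -27.24  -0.6 ] twist -11.7 jaw now 75.3 pos [580.4 310.6 154. ] j6 -1.0
to [660   8  16] plan xyz [-15.35 -27.26  13.8 ] twist -11.7 jaw now 75.3 pos [580.4 310.6 154. ] j6 -1.0
((630.9301147460938, 12.04544448852539), (185.0908203125, 106.71759033203125), 2.7937192916870117)
```

```bash
python3 -c "
from look import *
look('w2',[])"
```

```text
pos [579.8 310.3 152.5]
```

View pics/w2.png

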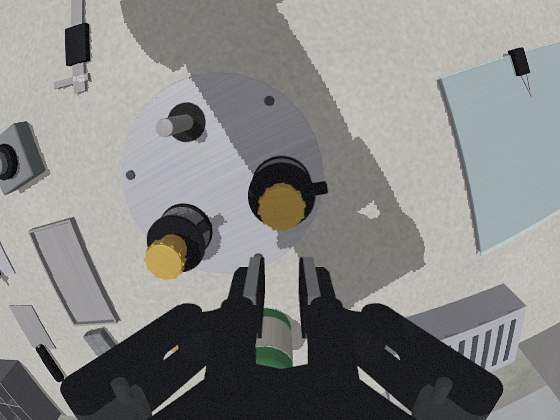

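```bash
python3 - <<'E'
from look import *
i=cams.camera_info('wrist'); i['wrist']=1; d=np.load('w2.npz')['d']
P,u,v=pts(d,i,clean(d))
t=P[(P[:,2]>80)&(P[:,2]<92)&(np.hypot(P[:,0]-580,P[:,1]-310)<60)]
print(circ(t,18),t.mean(0))
t=P[(P[:,2]>50)&(P[:,2]<92)&(np.hypot(P[:,0]-580,P[:,1]-310)<30)];print(t.min(0),t.max(0))
f=(v>255)&(v<310)
for a,b in((240,268),(297,325)):
    q=P[f&(u>a)&(u<b)&(P[:,2]>120)]; print('finger',len(q),q.min(0),q.max(0),q[q[:,2]<q[:,2].min()+5].mean(0))
E
```

```text
(array([579.03778076, 311.45239258]), 18.271364212036133) [578.34098103 311.48907371  85.58029107]
[550.15737747 282.52938676  50.00016339] [599.14455213 339.92297359  87.83443582]
finger 833 [563.38150646 293.83771691 186.40597344] [574.10971833 305.26698162 229.81752878] [567.25215719 300.96960422 189.30782975]
finger 931 [570.40542864 320.18790209 186.332794  ] [579.4145321  331.94541433 230.17477887] [574.34391813 326.22170053 189.11968245]
```

```bash
python3 - <<'E'
from look import *
print(ctrl.hold_point_z,[a for a in dir(ctrl) if a[0]!='_'])
i=cams.camera_info('wrist'); R=cv2.Rodrigues(i['rvec'])[0]; f=210/np.tan(np.radians(i['vfov']/2))
def proj(p):
    c=R@np.array(p)+i['tvec'].ravel(); r=np.hypot(c[0],c[1]); th=np.arctan2(r,c[2]); return (i['cx']+f*th*c[0]/r,i['cy']+f*th*c[1]/r,c[2])
s=readout.sense()['eef_pos']; print(s, -R.T@i['tvec'])
for dz in (0,19,34,60): print(dz,proj(s+[0,0,dz]))
d=np.load('w2.npz')['d']
print(d[240:330:6,258].round(), d[240:330:6,250].round())
E
```

```text
18.700000000000003 ['PlanningError', 'hold_point_z']
[579.80193004 310.34426836 152.52759963] [500.8925727  331.54041549 324.44226988]
0 (np.float64(280.19036870822083), np.float64(246.86701287294073), np.float64(189.01080460084697))
19 (np.float64(280.1106250739034), np.float64(262.17018893517644), np.float64(171.0073277814039))
34 (np.float64(280.03703046726065), np.float64(276.51522119615106), np.float64(156.79405660815934))
60 (np.float64(279.8811211112928), np.float64(307.6634447315844), np.float64(132.1577199078688))
[344. 345. 346. 152. 148. 144. 137. 133. 128. 126. 123. 124. 126. 126.
 127.] [344. 345. 349. 153. 148. 143. 138. 133. 129. 125. 118. 115. 112. 108.
 104.]
```

```bash
python3 - <<'E'
from look import *
i=cams.camera_info('wrist'); i['wrist']=1
R=cv2.Rodrigues(i['rvec'])[0]; s=readout.sense()['eef_pos']
Rt=rot(readout.sense())
for n in('w1','w2'):
    d=np.load(n+'.npz')['d']; m=(d<230)&(d>0); m[:200]=0
    P,u,v=pts(d,i,m); q=(P-s)@Rt
    for sd in (-1,1):
        k=q[np.sign(u-281)==sd]; k=k[(abs(k[:,0])<35)]
        o=k[k[:,2]>np.percentile(k[:,2],99)]; print(n,sd,'tip tool-frame',o.mean(0).round(1), 'max z',k[:,2].max().round(1), 'innermost |y| near tip',abs(k[k[:,2]>k[:,2].max()-15][:,1]).min().round(1))
E
```

```text
w1 -1 tip tool-frame [  1.8 -42.8 -46. ] max z -42.3 innermost |y| near tip 41.5
w1 1 tip tool-frame [  1.8  43.9 -46.2] max z -42.4 innermost |y| near tip 42.6
w2 -1 tip tool-frame [  6.9 -11.8 -36.3] max z -29.0 innermost |y| near tip 7.9
w2 1 tip tool-frame [  6.7  13.3 -36.4] max z -29.2 innermost |y| near tip 8.8
```

Measured in depth, the fingertips sit about 29–42 mm behind the reported TCP, which is why the grasp closed above the cap. I'll allow for that offset and go lower.

step_arm(plan="0 0 0 0 75;0 0 0 0 75;0 0 4 0 75;0 0 6 0 75;0 0 9 0 75;0 0 11 0 75;0 0 12 0 75;0 0 12 0 75;0 0 12 0 75")

```text
time_s: 5.8
eef_pos: [580.5, 310.6, 33.8]
ee_rot: [0.001, 0.128, 0.992, 0.0]
force: [-0.8, -0.3, 0.5]
grip_width: 0.75
```

step_arm(plan="0 0 0 0 20;0 0 0 0 20;0 0 0 0 20;0 0 0 0 20;0 0 0 0 20")

```text
time_s: 6.3
eef_pos: [580.5, 310.6, 34.1]
ee_rot: [0.001, 0.128, 0.992, 0.0]
force: [-0.8, 0.4, 6.7]
grip_width: 0.406
```

step_arm(plan="0 0 -2 0 20;0 0 -4 0 20;0 0 -9 0 20;0 0 -11 0 20;0 0 -11 0 20;0 0 -11 0 20")

```text
time_s: 6.9
eef_pos: [579.7, 310.3, 142.2]
ee_rot: [-0.0, 0.128, 0.992, -0.0]
force: [-1.3, 0.1, -0.9]
grip_width: 0.402
```

```bash
python3 - <<'E'
from look import *
print(readout.sense()['grip_width'],readout.sense()['force']); rel([665,8,140],89);rel([665,8,-14],89)
z=np.load('top.npz');i=cams.camera_info('top');P,u,v=pts(z['d'],i)
r=P[(abs(P[:,0]-627)<85)&(abs(P[:,1]-8)<50)&(P[:,2]>7)&(P[:,2]<14)]; print(np.percentile(r,[3,50,97],axis=0))
look('w3',['cap0_mid','dish'])
E
```

```text
0.4015112257588311 [-1.25163701  0.14157502 -0.94831025]
to [665   8 140] plan xyz [-15.93 -27.07   0.22] twist -13.7 jaw now 75.3 pos [579.7 310.3 142.2] j6 -1.0
to [665   8 -14] plan xyz [-15.94 -27.06  15.62] twist -13.7 jaw now 75.3 pos [579.7 310.3 142.2] j6 -1.0
[[550.29167991 -34.86190116   7.07823498]
 [622.73862326   7.88046809   8.80642484]
 [703.91915311  51.16167495  13.46702976]]
pos [579.4 310.2 141.3]
dish 0.81 [ 70. 276.  92. 110.] 5408 lo [552. -35.   1.] hi [704.  52.  11.] top mid [628.2   8.4   9.3] size [156.   89.8   5.7]
```

View pics/w3.png

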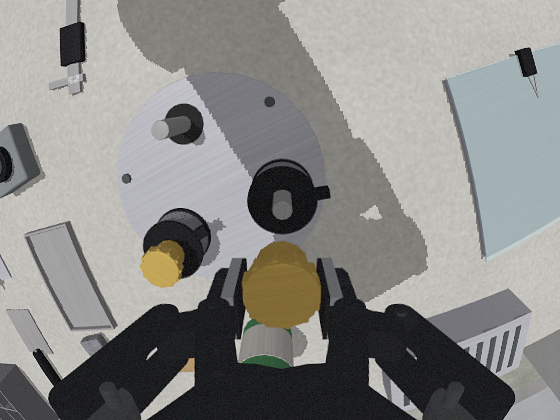

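step_arm(plan="-15.9 -27.1 0 -13.7 20;-15.9 -27.1 0 -13.7 20;-15.9 -27.1 0 -13.7 20;-15.9 -27.1 0 -13.7 20;-15.9 -27.1 0 -13.7 20;-15.9 -27.1 0 -13.7 20;-15.9 -27.1 0 -13.7 20;-15.9 -27.1 5 -13.7 20;-15.9 -27.1 10 -13.7 20;-15.9 -27.1 12 -13.7 20")

```text
time_s: 8.05
eef_pos: [661.7, 8.8, 16.7]
ee_rot: [-0.005, 0.009, 1.0, 0.001]
force: [-0.6, 0.2, -0.2]
grip_width: 0.408
```

step_arm(plan="0 0 0 0 20;0 0 0 0 20")

```text
time_s: 8.25
eef_pos: [665.3, 8.3, 23.5]
ee_rot: [0.0, 0.009, 1.0, -0.0]
force: [0.2, -0.6, 0.2]
grip_width: 0.405
```

```bash
python3 -c "
from h import *
print(readout.sense()['force']); rel([665,8,-14],89)"
```

```text
[ 0.21660009 -0.55556613  0.20343364]
to [665   8 -14] plan xyz [ 0.03 -0.03  3.75] twist 0.0 jaw now 89.0 pos [665.3   8.3  23.5] j6 -1.72
```

step_arm(plan="0 0 1.5 0 20;0 0 3 0 20;0 0 3.5 0 20;0 0 3.6 0 20;0 0 3.6 0 20;0 0 3.6 0 60;0 0 3.6 0 60;0 0 3.6 0 60;0 0 3.6 0 60")

```text
time_s: 9.15
eef_pos: [665.1, 7.9, -12.9]
ee_rot: [0.0, 0.009, 1.0, -0.0]
force: [0.5, 0.3, -0.1]
grip_width: 0.605
```

step_arm(plan="0 0 -5 0 60;0 0 -10 0 60;0 0 -15 0 75;0 0 -17 0 75;0 0 -17 0 75")

```text
time_s: 9.65
eef_pos: [666.4, 7.8, 161.0]
ee_rot: [0.003, 0.009, 1.0, -0.001]
force: [0.2, 0.4, -0.6]
grip_width: 0.749
```

```bash
python3 - <<'E'
from look import *
im,d,i=cap('top'); P,u,v=pts(d,i,clean(d))
t=P[(abs(P[:,0]-627)<85)&(abs(P[:,1]-8)<50)&(P[:,2]>25)&(P[:,2]<60)]; print(len(t), t.min(0) if len(t) else 0,t.max(0) if len(t) else 0)
rel([601,199,160],89)
E
```

```text
0 0 0
to [601 199 160] plan xyz [ 6.77 19.   -0.22] twist -0.0 jaw now 89.0 pos [665.3   7.9 158. ] j6 -1.72
```

step_arm(plan="6.8 19.1 -0.2 0 75;6.8 19.1 -0.2 0 75;6.8 19.1 -0.2 0 75;6.8 19.1 -0.2 0 75;6.8 19.1 -0.2 0 75;6.8 19.1 3 0 75;6.8 19.1 6 0 75;6.8 19.1 6 0 75;6.8 19.1 6 0 75")

```text
time_s: 10.6
eef_pos: [600.3, 199.6, 96.5]
ee_rot: [-0.001, 0.009, 1.0, -0.0]
force: [-0.6, -0.3, 0.8]
grip_width: 0.748
```

```bash
python3 - <<'E'
from look import *
im,d,i,o=look('w4',['dish','cap0_mid'])
P,u,v=pts(d,i,clean(d))
for n,c,lo,hi,r in (('capB',(601,199),80,92,30),('cap in dish',(665,8),28,42,40)):
    t=P[(np.hypot(P[:,0]-c[0],P[:,1]-c[1])<r)&(P[:,2]>lo)&(P[:,2]<hi)]
    if len(t): print(n,circ(t,18),t.mean(0))
rel([601,199,33])
E
```

```text
pos [600.9 199.7  97.7]
dish 0.91 [ 91. 230.  97. 147.] 9220 lo [552. -34.   2.] hi [703.  52.  12.] top mid [627.8   8.3   9.5] size [155.8  89.3   5.8]
capB (array([600.86859131, 199.08830261]), 18.49641227722168) [599.23605934 199.13562218  86.95008149]
cap in dish (array([664.55401611,  10.2460165 ]), 18.010576248168945) [662.5648919   12.0112113   35.27186854]
to [601 199  33] plan xyz [ 0.03 -0.1   6.54] twist 0 jaw now 89.0 pos [601.2 199.9  98.4] j6 -1.42
```

Cap A is standing in the dish at (665,10). Next I'll grip cap B.

step_arm(plan="0 0 4 0 75;0 0 6 0 75;0 0 6.4 0 75;0 0 6.4 0 75;0 0 6.4 0 20;0 0 6.4 0 20;0 0 6.4 0 20;0 0 6.4 0 20;0 0 6.4 0 20")

```text
time_s: 11.65
eef_pos: [601.2, 200.2, 34.7]
ee_rot: [0.001, 0.009, 1.0, 0.0]
force: [-1.4, -0.9, 5.0]
grip_width: 0.408
```

step_arm(plan="0 0 -2 0 20;0 0 -4 0 20;0 0 -9 0 20;0 0 -11 0 20;0 0 -11 0 20;0 0 -11 0 20")

```text
time_s: 12.25
eef_pos: [600.1, 200.0, 142.7]
ee_rot: [-0.0, 0.009, 1.0, -0.0]
force: [0.1, -0.7, -0.7]
grip_width: 0.404
```

```bash
python3 -c "
from h import *
print(readout.sense()['force']); rel([590,8,145],89);rel([590,8,-14],89)"
```

```text
[ 0.13149254 -0.69955278 -0.67924096]
to [590   8 145] plan xyz [  0.67 -19.22  -0.23] twist -0.0 jaw now 89.0 pos [600.1 200.  142.7] j6 -1.42
to [590   8 -14] plan xyz [  0.67 -19.22  15.67] twist -0.0 jaw now 89.0 pos [600.1 200.  142.7] j6 -1.42
```

step_arm(plan="0.7 -19.2 0 0 20;0.7 -19.2 0 0 20;0.7 -19.2 0 0 20;0.7 -19.2 0 0 20;0.7 -19.2 0 0 20;0.7 -19.2 5 0 20;0.7 -19.2 10 0 20;0.7 -19.2 12 0 20;0.7 -19.2 12 0 20;0.7 -19.2 12 0 20")

```text
time_s: 13.25
eef_pos: [590.1, 8.6, 23.1]
ee_rot: [-0.0, 0.009, 1.0, 0.0]
force: [0.5, -0.5, -0.7]
grip_width: 0.401
```

step_arm(plan="0 0 1.5 0 20;0 0 3 0 20;0 0 3.5 0 20;0 0 3.5 0 20;0 0 3.5 0 20;0 0 3.5 0 60;0 0 3.5 0 60;0 0 3.5 0 60;0 0 3.5 0 60")

```text
time_s: 14.15
eef_pos: [590.1, 8.2, -11.9]
ee_rot: [0.0, 0.009, 1.0, -0.0]
force: [0.4, -0.1, 0.0]
grip_width: 0.598
```

step_arm(plan="0 0 -5 0 60;0 0 -10 0 60;0 0 -15 0 100;0 0 -20 0 100;0 0 -20 0 100;0 0 -20 0 100")

```text
time_s: 14.75
eef_pos: [590.2, 8.2, 188.6]
ee_rot: [0.001, 0.009, 1.0, -0.0]
force: [-0.0, -0.8, -0.8]
grip_width: 1.003
```

```bash
python3 -c "
from h import *
rel([555,240,200],175)"
```

```text
to [555 240 200] plan xyz [ 3.92 23.11 -1.16] twist -86.0 jaw now 89.0 pos [590.2   8.2 188.6] j6 -1.74
```

```bash
python3 -c "
from h import *
rel([580,311,150])"
```

```text
to [580 311 150] plan xyz [ 1.56 30.26  3.85] twist 0 jaw now 89.0 pos [590.2   8.2 188.6] j6 -1.74
```

step_arm(plan="1.6 30.3 3.9 94 100;1.6 30.3 3.9 94 100;1.6 30.3 3.9 94 100;1.6 30.3 3.9 94 100;1.6 30.3 3.9 94 100;1.6 30.3 3.9 94 100;1.6 30.3 3.9 94 100;1.6 30.3 3.9 94 100;1.6 30.3 3.9 94 100;1.6 30.3 3.9 94 100")

```text
time_s: 15.75
eef_pos: [578.4, 311.5, 146.5]
ee_rot: [-0.001, 0.673, 0.74, -0.002]
force: [-0.1, 0.3, 0.3]
grip_width: 1.0
```

```bash
python3 -c "
from h import *
rel([580,311,150],-5)"
```

```text
to [580 311 150] plan xyz [-0.06  0.15 -0.35] twist 10.5 jaw now 5.5 pos [578.4 311.5 146.5] j6 0.22
```

step_arm(plan="0 0 0 10 100;0 0 0 10 100;0 0 0 10 100;0 0 0 10 100")

```text
time_s: 16.15
eef_pos: [579.1, 311.4, 148.2]
ee_rot: [-0.0, 0.732, 0.682, -0.001]
force: [-0.7, -0.7, -0.0]
grip_width: 0.998
```

```bash
cat > ring.py <<'E'
from look import *
def ring(tag,c,zlo=44,zhi=54):
    i=cams.camera_info('wrist'); i['wrist']=1
    im,d=cams.capture('wrist'); save(tag+'.png',im)
    P,u,v=pts(d,i,clean(d)); D=np.hypot(P[:,0]-c[0],P[:,1]-c[1])
    s=P[(D<60)&(P[:,2]>zlo)&(P[:,2]<zhi)]
    from scipy.optimize import least_squares
    def img(p):  # model: disc R30 union lug 30..41.5 x +-5 ; signed penalty via outline
        x=s[:,0]-p[0]; y=s[:,1]-p[1]; ca,sa=np.cos(p[2]),np.sin(p[2]); a=ca*x+sa*y; b=-sa*x+ca*y
        dd=np.hypot(x,y)-30
        dl=np.maximum(np.maximum(np.abs(b)-5,a-41.5),-a)
        return np.minimum(dd,dl)
    best=None
    L=s[np.hypot(s[:,0]-c[0],s[:,1]-c[1])>34].mean(0)
    p0=[c[0],c[1],np.arctan2(L[1]-c[1],L[0]-c[0])]
    from scipy.optimize import minimize
    f=lambda p: np.sum(np.maximum(img(p),0)**2)+0.002*len(s)*0
    r=minimize(f,p0,method='Nelder-Mead',options=dict(xatol=.01,fatol=.01,maxiter=2000))
    p=r.x; print(tag,'n',len(s),'centre',p[:2].round(1),'lug',np.degrees(p[2]).round(1),'res',round(r.fun/len(s),3),'bbox',s.min(0).round(),s.max(0).round(),'rough lug',L.round(1),np.degrees(p0[2]).round(1))
    return p,s
E
python3 - <<'E'
from ring import *
p,s=ring('w5',(580,311)); ring('w5b',(601,199))
for lug in (p[2],): rel([p[0],p[1],-15],np.degrees(lug)-90)
E
```

```text
w5 n 2803 centre [581.4 311.6] lug 86.4 res 0.0 bbox [552. 283.  48.] [610. 353.  54.] rough lug [583.5 348.8  50.1] 84.7
w5b n 1646 centre [601.5 199.6] lug 108.8 res 0.0 bbox [573. 170.  44.] [630. 240.  54.] rough lug [590.7 236.1  49.3] 105.5
to [581.4 311.6 -15. ] plan xyz [ 0.04  0.22 16.36] twist -0.5 jaw now -4.1 pos [579.2 311.4 148.6] j6 0.39
```

View pics/w5.png

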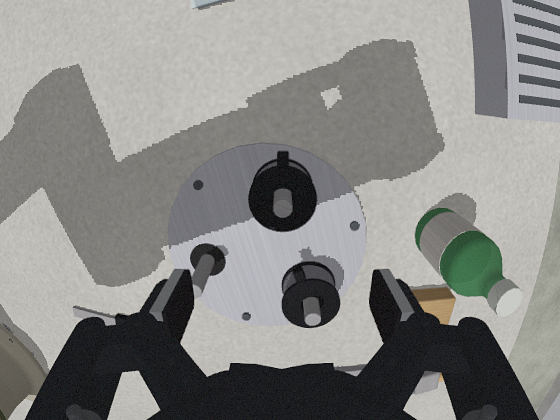

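step_arm(plan="0 0.1 5 0 100;0 0.1 10 0 100;0 0.1 13 0 100;0 0.1 15 0 100;0 0.1 16.3 0 100;0 0.1 16.3 0 100;0 0.1 16.3 0 100")

```text
time_s: 16.95
eef_pos: [580.9, 311.6, -13.1]
ee_rot: [0.0, 0.733, 0.681, 0.001]
force: [-0.1, -0.1, -0.0]
grip_width: 0.997
```

step_arm(plan="0 0 0 0 50;0 0 0 0 50;0 0 0 0 50;0 0 0 0 50;0 0 0 0 50", grip_force=45)

```text
time_s: 17.45
eef_pos: [581.2, 311.7, -12.5]
ee_rot: [0.001, 0.733, 0.681, 0.001]
force: [0.3, -0.0, 5.9]
grip_width: 0.693
```

step_arm(plan="0 0 -2 0 50;0 0 -4 0 50;0 0 -6 0 50;0 0 -9 0 50;0 0 -12 0 50;0 0 -12 0 50;0 0 -12 0 50")

```text
time_s: 18.15
eef_pos: [580.3, 311.4, 106.2]
ee_rot: [0.0, 0.733, 0.681, 0.0]
force: [0.5, -0.4, -1.3]
grip_width: 0.69
```

```bash
python3 -c "
from h import *
print(readout.sense()['force'],readout.sense()['grip_width']); rel([538,-281,120],-89.5)"
```

```text
[ 0.50304518 -0.43142134 -1.30462625] 0.6901768319131989
to [ 538 -281  120] plan xyz [-59.39   0.14  -1.4 ] twist 85.3 jaw now -4.2 pos [580.3 311.4 106.2] j6 0.39
```

step_arm(plan="-59.4 0.1 -1.4 83 50;-59.4 0.1 -1.4 83 50;-59.4 0.1 -1.4 83 50;-59.4 0.1 -1.4 83 50;-59.4 0.1 -1.4 83 50;-59.4 0.1 -1.4 83 50;-59.4 0.1 -1.4 83 50;-59.4 0.1 -1.4 83 50;-59.4 0.1 -1.4 83 50;-59.4 0.1 -1.4 83 50")

```text
time_s: 19.15
eef_pos: [543.2, -188.8, 116.4]
ee_rot: [-0.001, 1.0, 0.021, -0.001]
force: [1.3, 0.8, -0.2]
grip_width: 0.691
```

```bash
python3 -c "
from h import *
s=readout.sense();print(s['force'],s['grip_width'],s['joints']); rel([538,-281,120],-87)"
```

```text
[ 1.2611889   0.84441809 -0.16414953] 0.6908527322326953 [-5.38180138e-01  5.00774639e-01  1.45800057e+00  3.54929222e-05
  1.18517264e+00  9.89684086e-01]
to [ 538 -281  120] plan xyz [-0.92  9.18 -0.37] twist -0.5 jaw now -87.5 pos [ 543.2 -188.8  116.4] j6 0.99
```

step_arm(plan="0 0 0 0 50;0 0 0 0 50")

```text
time_s: 19.35
eef_pos: [543.5, -187.6, 116.3]
ee_rot: [-0.001, 1.0, 0.024, -0.001]
force: [0.1, 0.2, -1.0]
grip_width: 0.692
```

```bash
python3 -c "
from h import *
rel([538,-281,120],-87)"
```

```text
to [ 538 -281  120] plan xyz [-0.99  9.3  -0.39] twist -0.3 jaw now -87.3 pos [ 543.5 -187.6  116.3] j6 0.99
```

step_arm(plan="-1 9.3 -0.4 0 50;-1 9.3 -0.4 0 50;-1 9.3 -0.4 0 50;-1 9.3 -0.4 0 50;-1 9.3 -0.4 0 50")

```text
time_s: 19.85
eef_pos: [539.1, -278.6, 121.2]
ee_rot: [-0.001, 1.0, 0.025, -0.0]
force: [0.3, 0.0, -0.8]
grip_width: 0.687
```

```bash
cat > pads.py <<'E'
from look import *
def pads(tag):
    i=cams.camera_info('wrist'); i['wrist']=1
    im,d=cams.capture('wrist'); save(tag+'.png',im)
    hsv=cv2.cvtColor(im,cv2.COLOR_RGB2HSV)
    P,u,v=pts(d,i); o=(hsv[v,u,1]>80)&(hsv[v,u,0]>4)&(hsv[v,u,0]<25)&(abs(P[:,2]-3)<6)
    for c in ((531,-166),(538,-281),(543.5,-396)):
        t=P[o&(np.hypot(P[:,0]-c[0],P[:,1]-c[1])<50)]
        if len(t)>30: print('pad',c,len(t),circ(t,34),t[:,:2].min(0).round(1),t[:,:2].max(0).round(1))
    # guides: tall black blocks, z 44..56
    t=P[(abs(P[:,0]-597)<40)&(P[:,2]>46)&(P[:,2]<56)]
    for c in (-163,-278,-393):
        g=t[abs(t[:,1]-c)<30]
        if len(g)>10: print('guide top',len(g),g[:,:2].min(0).round(1),g[:,:2].max(0).round(1))
    return P,u,v,im,d,i
E
python3 - <<'E'
from pads import *
P,u,v,im,d,i=pads('w6'); rel([538,-281,120],-87)
E
```

```text
pad (531, -166) 3321 (array([ 533.52868652, -164.84831238]), 34.10586929321289) [ 500.3 -198.9] [ 567.2 -131.3]
pad (538, -281) 3509 (array([ 539.32580566, -279.70291138]), 33.703895568847656) [ 513.9 -313.1] [ 572.7 -247. ]
pad (543.5, -396) 3267 (array([ 544.89373779, -394.75552368]), 33.95668411254883) [ 511.7 -428.1] [ 578.4 -361.3]
guide top 371 [ 586.6 -171.8] [ 600.9 -153.4]
guide top 447 [ 592.1 -286.4] [ 606.4 -268. ]
guide top 373 [ 597.4 -400.6] [ 612.3 -381.7]
to [ 538 -281  120] plan xyz [-0.13  0.22  0.14] twist -0.1 jaw now -87.1 pos [ 539.2 -278.7  121.4] j6 0.85
```

View pics/w6.png

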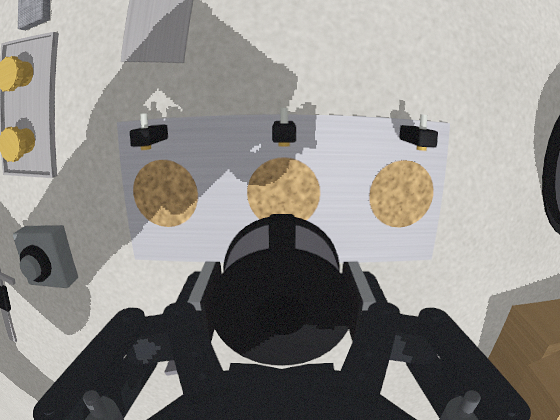

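```bash
python3 - <<'E'
from ring import *
s=readout.sense()['eef_pos']; print(s)
zt=s[2]+62.5
p,q=ring('w7',(s[0],s[1]),zt-7,zt+7)
rel([539.4,-279.8,-19],-87.3)
E
```

```text
[ 539.1879137  -278.71400402  121.38402456]
w7 n 13295 centre [ 543.  -278.2] lug 3.0 res 2.364 bbox [ 509. -321.  177.] [ 581. -236.  191.] rough lug [ 565.  -276.4  183.2] 5.2
to [ 539.4 -279.8  -19. ] plan xyz [ 0.02  0.1  14.05] twist 0.2 jaw now -87.1 pos [ 539.2 -278.9  121.5] j6 0.85
```

step_arm(plan="0 0.1 4 0 50;0 0.1 8 0 50;0 0.1 11 0 50;0 0.1 12.5 0 50;0 0.1 13.3 0 50;0 0.1 13.6 0 50;0 0.1 13.6 0 50;0 0.1 13.6 0 50")

```text
time_s: 20.75
eef_pos: [539.6, -282.0, -13.0]
ee_rot: [0.001, 1.0, 0.024, 0.001]
force: [0.2, 0.4, -1.2]
grip_width: 0.69
```

```bash
python3 -c "
from h import *
print(readout.sense()['force']);rel([539.4,-279.8,-19],-87.3)"
```

```text
[ 0.24393998  0.36039442 -1.20413354]
to [ 539.4 -279.8  -19. ] plan xyz [-0.01 -0.22  0.6 ] twist 0.1 jaw now -87.2 pos [ 539.6 -282.   -13. ] j6 0.85
```

step_arm(plan="0 -0.2 0.2 0 50;0 -0.2 0.4 0 50;0 -0.2 0.6 0 50;0 -0.2 0.6 0 50;0 -0.2 0.6 0 50")

```text
time_s: 21.25
eef_pos: [539.0, -279.6, -19.5]
ee_rot: [0.0, 1.0, 0.024, 0.0]
force: [-2.7, 1.6, 6.4]
grip_width: 0.691
```

step_arm(plan="0 0 0 0 60;0 0 0 0 75;0 0 0 0 90;0 0 0 0 100;0 0 0 0 100;0 0 0 0 100")

```text
time_s: 21.85
eef_pos: [538.9, -279.6, -20.4]
ee_rot: [-0.0, 1.0, 0.024, -0.0]
force: [-1.1, 0.5, 0.1]
grip_width: 1.001
```

step_arm(plan="0 0 -2 0 100;0 0 -5 0 100;0 0 -10 0 100;0 0 -15 0 100;0 0 -18 0 100;0 0 -18 0 100;0 0 -18 0 100")

```text
time_s: 22.55
eef_pos: [538.7, -279.5, 159.5]
ee_rot: [0.0, 1.0, 0.024, 0.0]
force: [-0.3, -0.0, -0.7]
grip_width: 0.997
```

```bash
python3 - <<'E'
from ring import *
ring('w8',(539.4,-279.8),37,48)
rel([601.5,199.6,150],16)
E
```

```text
w8 n 2230 centre [ 520.1 -263. ] lug 192.0 res 12.09 bbox [ 480. -290.   38.] [ 590. -232.   46.] rough lug [ 502.2 -257.6   44.2] 149.2
to [601.5 199.6 150. ] plan xyz [  8.63 -47.52   0.89] twist 76.8 jaw now -87.2 pos [ 538.4 -279.2  158.4] j6 0.85
```

View pics/w8.png

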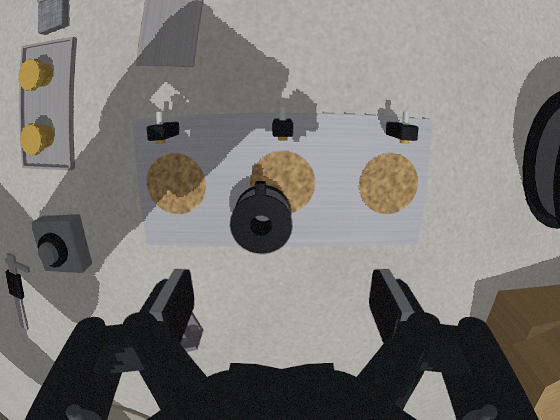

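The spool was placed but now stands off its pad at about pixel (262,220), shifted a few centimetres with the lug still pointing at the guides. That looks like the announced knock. I'll refit and pick it up again.

```bash
python3 - <<'E'
from ring import *
p,s=ring('w9',(503,-262),36,49)
t=s[np.hypot(s[:,0]-503,s[:,1]-262*-1*-1)<45]
p,s=ring('w9b',(p[0],p[1]),36,49)
print(np.percentile(s,[1,50,99],axis=0).round(1))
rel([p[0],p[1],-18],np.degrees(p[2])-90)
E
```

```text
w9 n 2397 centre [ 507.3 -261.4] lug 4.6 res 0.0 bbox [ 478. -290.   37.] [ 549. -232.   47.] rough lug [ 542.7 -258.9   43.2] 4.5
w9b n 2457 centre [ 507.3 -261.4] lug 3.0 res 0.0 bbox [ 478. -289.   36.] [ 549. -232.   47.] rough lug [ 545.  -259.4   43.1] 3.0
[[ 480.  -287.9   41.9]
 [ 510.2 -261.1   44.2]
 [ 546.5 -233.6   45.8]]
to [ 507.3 -261.4  -18. ] plan xyz [-2.97 -1.89 17.61] twist -0.2 jaw now -87.2 pos [ 538.3 -279.1  158. ] j6 0.85
```

step_arm(plan="-3.1 -1.9 0 0 100;-3.1 -1.9 4 0 100;-3.1 -1.9 9 0 100;-3.1 -1.9 13 0 100;-3.1 -1.9 16 0 100;-3.1 -1.9 17 0 100;-3.1 -1.9 17 0 100;-3.1 -1.9 17 0 100")

```text
time_s: 23.5
eef_pos: [507.6, -262.6, -9.2]
ee_rot: [0.001, 1.0, 0.024, 0.001]
force: [0.0, 0.5, 0.0]
grip_width: 1.0
```

step_arm(plan="0 0 0 0 50;0 0 0 0 50;0 0 0 0 50;0 0 0 0 50;0 0 0 0 50")

```text
time_s: 24.0
eef_pos: [507.6, -262.6, -8.6]
ee_rot: [0.001, 1.0, 0.024, 0.001]
force: [-1.1, 0.4, 7.3]
grip_width: 0.689
```

```bash
python3 -c "
from h import *
print(readout.sense()['force']);rel([539.4,-279.8,-5],-87.3)"
```

```text
[-1.08100934  0.35299811  7.32426367]
to [ 539.4 -279.8   -5. ] plan xyz [ 3.09  1.88 -0.35] twist 0.1 jaw now -87.2 pos [ 507.6 -262.6   -8.6] j6 0.84
```

step_arm(plan="0 0 -0.8 0 50;0 0 -1 0 50;1.5 0.9 -1 0 50;3.1 1.9 -1 0 50;3.1 1.9 -1 0 50;3.1 1.9 -0.5 0 50;3.1 1.9 0 0 50;3.1 1.9 0.1 0 50;3.1 1.9 0.1 0 50")

```text
time_s: 24.9
eef_pos: [538.3, -279.2, -8.7]
ee_rot: [0.0, 1.0, 0.024, -0.0]
force: [-9.9, 6.7, 25.7]
grip_width: 0.684
```

step_arm(plan="0 0 0 0 60;0 0 0 0 75;0 0 0 0 90;0 0 0 0 100;0 0 0 0 100;0 0 0 0 100")

```text
time_s: 25.5
eef_pos: [538.7, -279.5, -11.6]
ee_rot: [-0.0, 1.0, 0.024, -0.0]
force: [0.8, 0.6, 0.0]
grip_width: 1.003
```

step_arm(plan="0 0 -2 0 100;0 0 -5 0 100;0 0 -10 0 100;0 0 -15 0 100;0 0 -17 0 100;0 0 -17 0 100;0 0 -17 0 100")

```text
time_s: 26.2
eef_pos: [538.6, -279.3, 157.8]
ee_rot: [-0.0, 1.0, 0.024, -0.0]
force: [0.1, -0.3, 0.5]
grip_width: 1.003
```

```bash
python3 - <<'E'
from ring import *
p,s=ring('w10',(539.4,-279.8),36,47)
p,s=ring('w10b',(p[0],p[1]),36,47)
rel([601.5,199.6,150],16)
E
```

```text
w10 n 2648 centre [ 541.2 -279.1] lug 10.3 res 0.232 bbox [ 509. -308.   39.] [ 590. -250.   46.] rough lug [ 579.  -276.4   42.8] 5.0
w10b n 2676 centre [ 541.6 -279.2] lug 9.2 res 0.345 bbox [ 509. -308.   40.] [ 591. -251.   47.] rough lug [ 581.9 -277.5   42.6] 2.2
to [601.5 199.6 150. ] plan xyz [  8.64 -47.51   0.76] twist 76.8 jaw now -87.2 pos [ 538.2 -279.1  156.8] j6 0.85
```

step_arm(plan="8.6 -47.5 0.7 -104 100;8.6 -47.5 0.7 -104 100;8.6 -47.5 0.7 -104 100;8.6 -47.5 0.7 -104 100;8.6 -47.5 0.7 -104 100;8.6 -47.5 0.7 -104 100;8.6 -47.5 0.7 -104 100;8.6 -47.5 0.7 -104 100;8.6 -47.5 0.7 -104 100;8.6 -47.5 0.7 -104 100")

```text
time_s: 27.3
eef_pos: [600.9, 202.3, 149.8]
ee_rot: [-0.001, 0.712, 0.702, -0.001]
force: [0.5, -1.6, 0.0]
grip_width: 1.0
```

step_arm(plan="0 0 0 0 100;0 0 0 0 100")

```text
time_s: 27.5
eef_pos: [601.1, 199.3, 150.1]
ee_rot: [-0.001, 0.715, 0.699, -0.001]
force: [-1.4, 0.2, -0.0]
grip_width: 1.002
```

```bash
python3 -c "
from h import *
rel([601.5,199.6,150],17)"
```

```text
to [601.5 199.6 150. ] plan xyz [0.03 0.04 0.01] twist -18.3 jaw now -1.3 pos [601.1 199.3 150.1] j6 0.16
```

step_arm(plan="0 0 0 -18 100;0 0 0 -18 100;0 0 0 -18 100;0 0 0 -18 100;0 0 0 -18 100")

```text
time_s: 28.0
eef_pos: [601.7, 198.4, 151.5]
ee_rot: [-0.0, 0.598, 0.801, -0.0]
force: [0.7, -0.4, -0.1]
grip_width: 1.002
```

```bash
python3 - <<'E'
from ring import *
p,s=ring('w11',(601.5,199.6))
rel([p[0],p[1],-13],np.degrees(p[2])-90)
E
```

```text
w11 n 2746 centre [601.5 199.6] lug 106.4 res 0.0 bbox [573. 170.  48.] [630. 239.  54.] rough lug [591.1 235.1  50. ] 106.4
to [601.5 199.6 -13. ] plan xyz [1.000e-01 1.000e-02 1.646e+01] twist 0.1 jaw now 16.5 pos [601.7 198.6 151.6] j6 -0.15
```

View pics/w11.png

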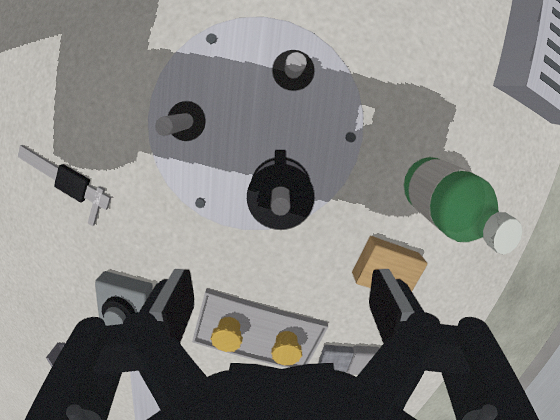

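Both caps are in the dish and B's lug lines up with the tool axis, so I'll grasp it.

step_arm(plan="0.1 0 5 0 100;0.1 0 10 0 100;0.1 0 13 0 100;0.1 0 15 0 100;0.1 0 16.4 0 100;0.1 0 16.4 0 100;0.1 0 16.4 0 100")

```text
time_s: 28.75
eef_pos: [602.0, 200.1, -11.4]
ee_rot: [0.001, 0.597, 0.802, 0.0]
force: [0.8, -0.6, 1.1]
grip_width: 1.003
```

step_arm(plan="0 0 0 0 50;0 0 0 0 50;0 0 0 0 50;0 0 0 0 50;0 0 0 0 50")

```text
time_s: 29.25
eef_pos: [602.2, 200.1, -10.8]
ee_rot: [0.001, 0.597, 0.802, 0.001]
force: [-0.3, -0.5, 7.0]
grip_width: 0.688
```

step_arm(plan="0 0 -2 0 50;0 0 -4 0 50;0 0 -6 0 50;0 0 -9 0 50;0 0 -12 0 50;0 0 -12 0 50;0 0 -12 0 50")

```text
time_s: 29.95
eef_pos: [601.4, 200.0, 108.0]
ee_rot: [0.0, 0.597, 0.802, 0.0]
force: [-0.5, -0.3, -2.4]
grip_width: 0.692
```

```bash
python3 -c "
from h import *
rel([533.5,-164.9,115],-87.3)"
```

```text
to [ 533.5 -164.9  115. ] plan xyz [-33.   -17.01  -0.71] twist -76.0 jaw now 16.7 pos [601.4 200.  108. ] j6 -0.16
```

step_arm(plan="-33 -17 -0.7 104 50;-33 -17 -0.7 104 50;-33 -17 -0.7 104 50;-33 -17 -0.7 104 50;-33 -17 -0.7 104 50;-33 -17 -0.7 104 50;-33 -17 -0.7 104 50;-33 -17 -0.7 104 50;-33 -17 -0.7 104 50;-33 -17 -0.7 104 50")

```text
time_s: 30.95
eef_pos: [532.6, -165.5, 113.2]
ee_rot: [-0.001, 0.984, 0.176, -0.001]
force: [0.9, 0.3, -1.5]
grip_width: 0.689
```

step_arm(plan="0 0 0 0 50;0 0 0 0 50")

```text
time_s: 31.15
eef_pos: [533.2, -164.7, 113.9]
ee_rot: [-0.0, 0.983, 0.182, -0.001]
force: [0.6, 0.2, -1.8]
grip_width: 0.692
```

```bash
python3 -c "
from h import *
rel([533.5,-164.9,115],-87.3)"
```

```text
to [ 533.5 -164.9  115. ] plan xyz [ 0.02  0.03 -0.11] twist 18.3 jaw now -69.0 pos [ 533.2 -164.7  113.9] j6 0.69
```

step_arm(plan="0 0 0 18.3 50;0 0 0 18.3 50;0 0 0 18.3 50;0 0 0 18.3 50;0 0 0 18.3 50")

```text
time_s: 31.65
eef_pos: [533.5, -164.8, 114.6]
ee_rot: [-0.0, 1.0, 0.024, -0.0]
force: [0.5, 0.6, -1.6]
grip_width: 0.692
```

```bash
python3 - <<'E'
from pads import *
P,u,v,im,d,i=pads('w12'); s=readout.sense()['eef_pos']
t=P[(P[:,0]-s[0]>33)&(P[:,0]-s[0]<50)&(abs(P[:,1]-s[1])<15)&(P[:,2]>s[2]+40)]; print('held lug',len(t),t.mean(0)-s)
t=P[(P[:,2]>36)&(P[:,2]<47)&(np.hypot(P[:,0]-539,P[:,1]+279.5)<44)&(P[:,0]<583)]; print('spool A',len(t),t.min(0),t.max(0)); l=t[t[:,0]>573]; print('lug',l.mean(0))
rel([533.5,-164.9,-10],-87.3)
E
```

```text
pad (531, -166) 3521 (array([ 533.72137451, -164.9339447 ]), 33.605125427246094) [ 509.8 -198.1] [ 567.1 -131.5]
pad (538, -281) 360 (array([ 539.63739014, -279.43792725]), 33.596309661865234) [ 509.5 -306.2] [ 573.1 -246.4]
pad (543.5, -396) 2168 (array([ 545.17144775, -394.88357544]), 34.32576370239258) [ 511.9 -427.9] [ 578.3 -361.1]
guide top 462 [ 586.7 -171.1] [ 601.  -153.2]
guide top 383 [ 592.2 -286.1] [ 606.9 -267. ]
guide top 233 [ 597.5 -402.5] [ 612.2 -381.5]
held lug 701 [37.96219306  2.06587581 59.76828491]
spool A 3351 [ 508.28221526 -309.11281218   36.03987235] [ 579.68985471 -248.50164934   46.5052345 ]
lug [ 576.43213888 -275.34652775   41.91427055]
to [ 533.5 -164.9  -10. ] plan xyz [-0.    0.   12.46] twist -0.0 jaw now -87.3 pos [ 533.5 -164.9  114.6] j6 1.01
```

View pics/w12.png

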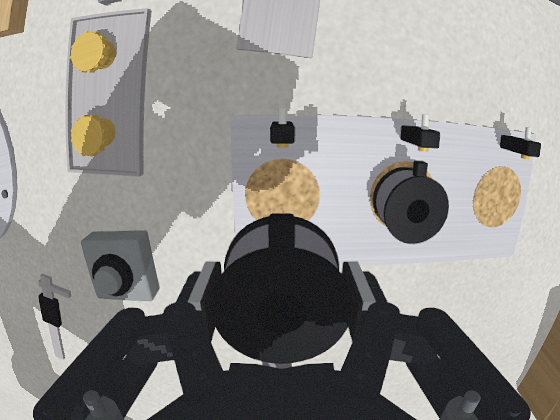

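step_arm(plan="0 0 4 0 50;0 0 8 0 50;0 0 10.5 0 50;0 0 12 0 50;0 0 12.6 0 50;0 0 12.6 0 50;0 0 12.6 0 50")

```text
time_s: 32.4
eef_pos: [534.1, -165.2, -10.4]
ee_rot: [0.0, 1.0, 0.022, 0.001]
force: [0.1, -1.0, -1.1]
grip_width: 0.687
```

```bash
python3 -c "
from h import *
print(readout.sense()['force']);rel([533.5,-164.9,-17.5],-87.3)"
```

```text
[ 0.09993798 -0.98011925 -1.10869849]
to [ 533.5 -164.9  -17.5] plan xyz [-0.06 -0.04  0.71] twist -0.2 jaw now -87.5 pos [ 534.1 -165.2  -10.4] j6 1.02
```

step_arm(plan="0 0 0.3 0 50;0 0 0.5 0 50;0 0 0.6 0 50;0 0 0.6 0 50;0 0 0.6 0 50")

```text
time_s: 32.9
eef_pos: [533.6, -165.0, -17.3]
ee_rot: [0.0, 1.0, 0.022, 0.0]
force: [1.2, -0.0, -0.6]
grip_width: 0.69
```

step_arm(plan="0 0 0 0 60;0 0 0 0 75;0 0 0 0 90;0 0 0 0 100;0 0 0 0 100;0 0 0 0 100")

```text
time_s: 33.5
eef_pos: [533.6, -165.0, -17.3]
ee_rot: [0.0, 1.0, 0.022, 0.0]
force: [-0.1, -0.5, -0.4]
grip_width: 1.003
```

step_arm(plan="0 0 -2 0 100;0 0 -5 0 100;0 0 -10 0 100;0 0 -15 0 100;0 0 -17 0 100;0 0 -17 0 100;0 0 -17 0 100")

```text
time_s: 34.2
eef_pos: [533.2, -164.8, 152.0]
ee_rot: [-0.0, 1.0, 0.022, -0.0]
force: [-0.6, 0.2, -0.8]
grip_width: 0.998
```

```bash
cat > chk.py <<'E'
from pads import *
def chk(tag):
    P,u,v,im,d,i=pads(tag)
    for n,c in (('A',(539.4,-279.7)),('B',(533.6,-164.9))):
        t=P[(P[:,2]>36)&(P[:,2]<47)&(np.hypot(P[:,0]-c[0],P[:,1]-c[1])<46)&(P[:,0]<c[0]+44)]
        if len(t)<50: print(n,'missing',len(t)); continue
        r=t[t[:,0]<c[0]+28]; l=t[t[:,0]>c[0]+33]
        print(n,len(t),'x',r[:,0].min().round(1),'-> cx',(r[:,0].min()+30).round(1),'y',r[:,1].min().round(1),r[:,1].max().round(1),'cy',(r[:,1].min()/2+r[:,1].max()/2).round(1),'lug',l.mean(0).round(1),'z med',np.median(t[:,2]).round(1))
E
python3 - <<'E'
from chk import *
chk('w13'); rel([453.5,0.5,110])
E
```

```text
pad (531, -166) 496 (array([ 535.09631348, -164.45059204]), 33.22755432128906) [ 522.7 -197.6] [ 566.7 -131.4]
pad (538, -281) 331 (array([ 540.05499268, -279.21914673]), 33.434261322021484) [ 511.1 -305.5] [ 572.8 -246.1]
pad (543.5, -396) 1948 (array([ 544.93634033, -394.53689575]), 34.02972412109375) [ 512.3 -428.2] [ 578.1 -360.6]
guide top 346 [ 586.8 -170.9] [ 601.  -152.8]
guide top 303 [ 559.3 -285.2] [ 606.9 -267.2]
guide top 199 [ 597.7 -401.3] [ 612.5 -381.6]
A 2730 x 508.3 -> cx 538.3 y -308.4 -248.3 cy -278.4 lug [ 576.2 -275.5   41.9] z med 43.9
B 3216 x 503.4 -> cx 533.4 y -194.6 -135.1 cy -164.9 lug [ 570.8 -162.9   42.4] z med 44.1
to [453.5   0.5 110. ] plan xyz [ -7.22 -16.84   4.16] twist 0 jaw now -87.5 pos [ 533.  -164.6  151.3] j6 1.02
```

View pics/w13.png

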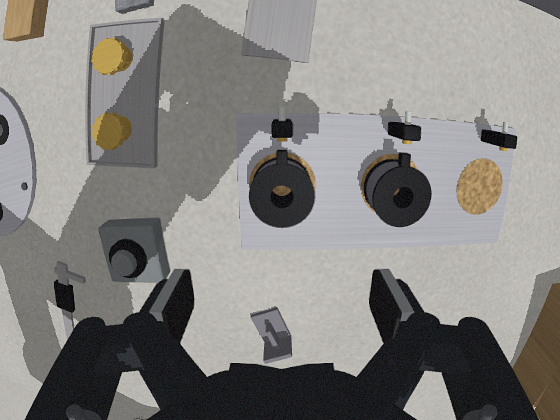

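Both spools are on their pads, A at (282,190) and B at (400,192), with lugs facing the guides and both caps in the dish. Next is the button.

step_arm(plan="-7.2 -16.9 4 0 0;-7.2 -16.9 4 0 0;-7.2 -16.9 4 0 0;-7.2 -16.9 4 0 0;-7.2 -16.9 4 0 0;-7.2 -16.9 4 0 0;-7.2 -16.9 8 0 0;-7.2 -16.9 11 0 0;-7.2 -16.9 11 0 0;-7.2 -16.9 11 0 0")

```text
time_s: 35.25
eef_pos: [454.8, 0.0, 43.0]
ee_rot: [-0.0, 1.0, 0.021, -0.0]
force: [-0.1, -0.2, 1.2]
grip_width: 0.001
```

```bash
python3 - <<'E'
from look import *
s=readout.sense()
i=cams.camera_info('wrist'); i['wrist']=1
im,d=cams.capture('wrist'); P,u,v=pts(d,i,clean(d))
t=P[(np.hypot(P[:,0]-454,P[:,1]-1)<30)&(P[:,2]>42)&(P[:,2]<58)]; 
if len(t): print(len(t),t.min(0).round(1),t.max(0).round(1))
q=(P-s['eef_pos'])@rot(s); k=q[(abs(q[:,0])<25)&(abs(q[:,1])<25)&(q[:,2]<-20)&(q[:,2]>-60)]; print('tip',k[:,2].max(), s['grip_width'])
rel([454,1,22])
E
```

```text
1250 [443.5 -18.7  42. ] [475.2  19.4  52.8]
tip -33.537737580620174 0.0013976269212456216
to [454   1  22] plan xyz [-0.13 -0.11  2.17] twist 0 jaw now -87.6 pos [455.3   0.   43.7] j6 1.27
```

step_arm(plan="-0.1 -0.1 1 0 0;-0.1 -0.1 1.6 0 0;-0.1 -0.1 1.9 0 0;-0.1 -0.1 2.1 0 0;-0.1 -0.1 2.1 0 0")

```text
time_s: 35.8
eef_pos: [453.3, 1.8, 21.6]
ee_rot: [-0.0, 1.0, 0.022, -0.0]
force: [-1.4, 0.1, 1.4]
grip_width: 0.002
```

step_arm(plan="0 0 0.2 0 0;0 0 0.4 0 0;0 0 0.4 0 0")

```text
time_s: 36.1
eef_pos: [453.4, 1.7, 17.7]
ee_rot: [0.0, 1.0, 0.022, 0.0]
force: [-0.3, 0.3, 4.1]
grip_width: -0.001
```

step_arm(plan="0 0 0.2 0 0;0 0 0.3 0 0;0 0 0.3 0 0")

```text
time_s: 36.4
eef_pos: [453.5, 1.7, 15.7]
ee_rot: [0.0, 1.0, 0.022, 0.0]
force: [-5.2, 1.6, 19.0]
grip_width: 0.004
```

step_arm(plan="0 0 0.2 0 0;0 0 0.2 0 0;0 0 0.2 0 0")

```text
time_s: 36.7
eef_pos: [453.7, 1.7, 15.3]
ee_rot: [0.0, 1.0, 0.022, 0.001]
force: [-14.6, 2.2, 43.0]
grip_width: -0.0
```

The force rises steeply with almost no further travel, so the button is fully down. I'll retreat and run a final check.

step_arm(plan="0 0 -2 0 0;0 0 -5 0 0;0 0 -10 0 0;0 0 -15 0 0;5 15 -18 0 0;8 18 -18 0 0;8 18 -18 0 0;8 18 -18 0 0;8 18 -18 0 0;8 18 -18 0 0")

```text
time_s: 37.7
eef_pos: [540.9, -175.2, 191.7]
ee_rot: [-0.0, 1.0, 0.021, -0.001]
force: [-1.0, 0.7, -1.1]
grip_width: 0.003
```

```bash
python3 - <<'E'
from chk import *
P=chk('w14'); i=cams.camera_info('wrist'); i['wrist']=1
im,d=cams.capture('wrist'); P,u,v=pts(d,i,clean(d))
for c in ((665,10),(590,8)):
    t=P[(np.hypot(P[:,0]-c[0],P[:,1]-c[1])<30)&(P[:,2]>28)&(P[:,2]<42)]; print('cap',len(t),t.mean(0).round(1) if len(t) else '')
t=P[(np.hypot(P[:,0]-454,P[:,1]-1)<12)&(P[:,2]>40)&(P[:,2]<60)]; print('button top z',len(t),np.median(t[:,2]) if len(t) else '')
print(readout.sense()['eef_pos'],readout.sense()['force'])
E
```

```text
pad (531, -166) 392 (array([ 533.9420166 , -164.61869812]), 33.33229446411133) [ 522.8 -197.6] [ 566.3 -131.3]
pad (538, -281) 303 (array([ 539.69189453, -279.12857056]), 33.48228454589844) [ 512.7 -307. ] [ 572.6 -246.3]
pad (543.5, -396) 1759 (array([ 545.2769165 , -394.33178711]), 33.607948303222656) [ 512.1 -427.6] [ 578.2 -360.9]
guide top 276 [ 562.6 -171.3] [ 600.7 -152.7]
guide top 244 [ 557.6 -285.7] [ 606.5 -264.7]
guide top 173 [ 598.2 -401.2] [ 611.9 -381.9]
A 2259 x 507.9 -> cx 537.9 y -308.5 -248.5 cy -278.5 lug [ 576.3 -275.9   42.3] z med 44.0
B 2498 x 503.6 -> cx 533.6 y -194.3 -134.5 cy -164.4 lug [ 570.8 -163.    42.5] z med 44.1
cap 651 [664.8   6.2  36.3]
cap 620 [591.2   6.3  36.1]
button top z 211 51.45247980121885
[ 540.6237842  -173.7839524   192.28980118] [ 0.48176709 -0.06294031  0.0919493 ]
```

View pics/w14.png

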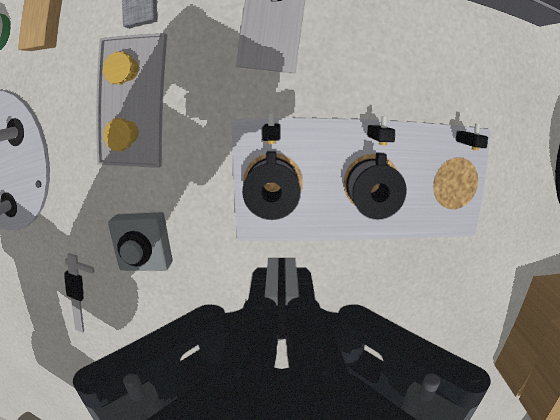

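Everything is in place: both spools sit within about 2 mm of their pad centres, both caps are in the dish, and the button is out again. I'll hand the job in.

```bash
python3 -c "
from h import *
print(workorder.finish_job())"
```

```text
the job is handed in; nothing more can be done
None
```

The stand is cleared and the job is handed in. Both caps that were there stand in the dish, and both spools stand on pads of their own with their lugs facing the inlet guides. I then pressed the button to its stop and let go. The third spindle carried no spool or cap.

**Mended on the way**
- The first cap grasp closed on air. Depth images showed the fingertips sit about 30–40 mm behind the reported TCP, so I used that offset from then on.
- The first spool I placed was found about 36 mm off its pad right after release. I took this to be the announced knock, though I can't rule out that my release moved it. I gripped it again and put it back.

**Last checks, from the wrist camera**
- **Spools:** centres were about 2 mm or less from the pad centres and upright. Lugs were within about 2 mm of the line to the guide.
- **Caps:** both in the dish, at about (665, 6) and (591, 6) mm.
- **Button:** the force rose from 4 to 43 N over about 2 mm as it reached its stop. That peak is just above the 40 N limit for the arm or gripper body, but only the closed fingertips were pressing. Afterwards its top was back at 51 mm.
- **Robot:** clear of everything when I handed in.
- **Other objects:** I did not measure the six other objects again at the end. No move showed an unexpected contact.

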